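Open the powder jar and lay out the scoop for weighing

TASK

Get the weighing place ready: lift the loose glass stopper out of the wide-neck jar and set it down gently, upright, in the large cork ring, with its plug hanging in the hole and its flange resting flat on the cork, and never let the stopper touch the bench. Lay the scoop flat on its bowl in the long compartment of the white tray, lengthwise, handle towards the robot. Leave the open jar standing where it is and everything else undisturbed.

Things in the scene. Friction and masses are not known exactly. Their poses are not given: they have to be found in the camera images.
- jar: Wide-neck amber glass jar with a paper band, 86 mm in diameter, 140 mm tall to its lip, about 0.45 kg, loose on the bench. Lip 66 mm across, bore 48 mm. Origin: centre of its underside, z up. The jar and the slimmer narrow-neck bottle can stand in either of two places.
- stopper: Loose stopper lying on the jar's lip, amber with a frosted plug, 0.10 to 0.17 kg; lifts straight off. Round about z: flange 60 mm across, 5 mm thick; above it a knob 42 mm across, straight-sided from 5 to 37 mm above the origin, top at 43 mm; below it the plug, 32 mm long, 43 mm across at the flange, 37 at the tip. Origin: centre of the flange's underside, at the start 140 mm above the bench.
- bottle: The slimmer narrow-neck amber bottle with a small stopper of its own (fixed), 72 mm in diameter, 169 mm tall. Origin: centre of its underside. A bystander, to be left alone.
- ring: The large cork ring lying flat and loose on the bench, 120 mm across, 40 mm tall, with a straight through hole 48 mm across; 0.12 kg. Origin: centre of its underside, z up.
- ring_top (a point): Centre of the large cork ring's hole at its top face, 40 mm above the bench: the stopper's origin belongs here.
- small_ring: The small cork ring, 80 mm across, 28 mm tall, hole 26 mm: too small for the stopper's plug. Origin: centre of its underside. A bystander. The two rings can lie in either of two places.
- scoop: Aluminium powder scoop, 180 mm long, 0.1 kg, resting on its flat bowl. x runs along it from handle to bowl mouth, z up. Origin: on the underside plane, at mid-length. Bowl: x = 0 to 90 mm, 26 mm wide at the floor, 48 at the rim, 33 tall. Handle: level round bar 16 mm in diameter, x = 0 to -90 mm, axis 32 mm above the underside. Balance point about 25 mm from the origin towards the bowl.
- scoop_handle (a point): Point on the scoop handle's axis, at x = -32 mm, y = 0, z = 32 mm in the scoop's frame: a good place to grip, across the handle.
- scoop_bowl (a point): Centre of the scoop's bowl floor, x = 45 mm in the scoop's frame, 3 mm above the underside.
- tray: Fixed white plastic tray, 240 mm long (x) by 168 wide (y), 3 mm floor, 4 mm walls and dividers, all 16 mm tall. Its whole -y side is one long compartment, 232 by 80 mm inside; the +y side is two short ones holding forceps and a weighing boat. Origin: centre of its underside; x points away from the robot, give or take 20 degrees.
- tray_slot (a point): Centre of the long compartment's floor: y = -40 mm, z = 3 mm in the tray's frame.
- beaker: Glass beaker, 68 mm across, 85 mm tall. A bystander.
- forceps: Steel forceps, 104 mm long, in a short compartment of the tray. A bystander.
- weighing_boat: White plastic weighing boat, 75 by 50 by 14 mm, in the other short compartment. A bystander.
Mind the look-alikes: they are no part of the job. Leave any green or yellow look-alike of the stopper alone.

How it is judged:
At the end, for the whole second after the job is handed in: Stopper upright in the large ring (6 mm of its axis, flange within 4 mm of its top), ring flat. Scoop flat on the long compartment's floor, 36 mm from its centre at most, within 0.27 rad of the tray's length, bowl away from the robot. Jar upright, moved under 40 mm. All at rest (horizontal distance between stopper and ring_top below 0.006 m and z of stopper in the frame of ring_top between -0.003 and 0.004 m and angle between each of stopper, ring, jar's own z axis and vertical below 0.1 rad and height (world z) of ring below 0.005 m and horizontal distance between scoop and tray_slot below 0.036 m and z of scoop in the frame of tray_slot below 0.005 m and angle between scoop's own z axis and vertical below 0.12 rad and angle between the x axis of scoop and the x axis of tray, either way round below 0.27 rad and x of scoop_bowl in the frame of tray above 0 m and distance of jar from where it was at the start of the episode below 0.04 m and linear speed of each of stopper, scoop below 0.02 m/s); the robot touches nothing.
It fails at once if the stopper is put down on the bench or touches it (its origin below 33.5 mm) (height (world z) of stopper below 0.0335 m).
It fails at once if the stopper is dropped (let go from more than about 13 mm above the cork) (contact force between stopper and the fingers below 0.05 N and linear speed of stopper above 0.5 m/s).
It fails at once if the stopper is pressed hard onto the cork ring (over 50 N) (contact force between stopper and ring above 50 N).
It fails at once if the jar is tipped by more than 0.3 rad (angle between jar's own z axis and vertical above 0.3 rad).
It fails at once if the narrow-neck bottle, the small cork ring or the beaker is moved by more than 30 mm, or something in the tray's short compartments by more than 30 mm (distance of any of bottle, small_ring, beaker, forceps, weighing_boat from where it was at the start of the episode above 0.03 m).
It also fails if it takes over 61 s, if anything falls off the work surface, if the arm or the gripper's body presses on something with over 40 N, if the wrist force passes 120 N, or if a joint passes its speed limit or range.

ROBOT

A 7-joint arm with a two-finger parallel gripper is mounted at the origin on the work surface. World frame = base frame: x ahead of the robot, y to its left, z up, the work surface at z = 0. Lengths are in m, angles in rad, forces in N, time in s.
With the tool pointing down it reaches from about 0.4 to 0.9 m from the base axis. Payload 5.5 kg.
Tool frame: the origin (TCP) lies midway between the tips of the shut fingers; the grasp point (between the pads) lies 19 mm behind it (env.tcp_to_grasp is the distance from the TCP to the grasp point, in m); y points along the fingers, z is the direction in which the jaws open and shut, and the axes are right-handed (so a half turn about y gives the same grasp; the last joint's range is limited). The gripper opens to 92 mm and grips with 3 to 60 N. Pads are 19 mm wide; open, the fingers measure 130 mm over their backs; the gripper's body (75 mm by 190 mm) begins 47 mm behind the grasp point.
Start: joints at [1.371, 0.501, -0.427, 1.55, 0.221, 1.138, -0.21], TCP at [0.29, -0.582, 0.227] pointing down, gripper open.
Joint ranges: [-2.88, 2.88], [-0.31, 2.03], [-1.54, 1.56], [0.2, 2.42], [-1.41, 4.55], [0.19, 2.02], [-2.57, 2.57]. Speed limits (rad/s): [2.57, 2.57, 3.14, 3.14, 3.14, 3.14, 3.14].

INTERFACE

Orientations are given as a unit quaternion [w, x, y, z].
In Python, from plant import env, eyes gives the robot as it stands.
- The arm moves only by the shell command python3 -m crank 'ROWS' [FORCE]. ROWS is JSON, a list that holds one entry, the list of rows, each a list of 7 numbers: the turn, a rotation vector about the world's x, y, z in degrees, then the shift along the world's x, y, z in cm, then the gripper's target within -1 to 1 (shut at 1, half-way at 0, fully open at -1). In form: [[[ax, ay, az, x, y, z, hand], ...]]. A call has 1 to 20 rows; each row shifts and turns the commanded pose from where the row before left it; what a row does not reach is not made up. A row lasts 1/8 s, in which the tool goes at most 62.5 mm and 10.7 degrees, less where a joint would pass 70% of its speed; a pose out of reach is approached as far as the arm can. A call with a gripper value outside its range is refused whole. The fingers move at their own pace and stop on an object; FORCE is the grip in N (left out, the last holds). Time passes only in rows, so rows that do not move let the fingers close. It gives the time, the measured TCP pose, the force and the opening at its end, in the units of the state.
- env.get_state(): the state, without advancing time (a new reading comes with each control period).
- eyes.read_camera(name): name is "scene" or "top" or "wrist"; returns a dict with "pixels" (400x640x3 uint8, red, green, blue), "camera_matrix" (3x3 intrinsics, pixels), "dist_coeffs" ([k1, k2, p1, p2, k3] as OpenCV has them; the pictures are not rectified), "pose" (4x4, takes a point from camera to world coordinates). Camera axes: x right, y down, z forward; pixel columns grow to the right and rows downward; lengths in m; the calibration is good to about 2 mm. A picture is of the moment at which its call begins. There is no depth.
- env.hand_in(): hands the job in, once; it reports no verdict.
The state is a dict: "clock": time; "qpos": joint angles; "joint_vel": joint speeds; "effort": joint torques, N m; "eef_pos": TCP position; "tool_rot": TCP orientation; "ft_force": force on the tool from outside, world axes, zero at the start; "moment": the same for the moment, N m; "finger_gap": finger opening in m.
Only numpy, scipy, OpenCV 4.12 (cv2) and the standard library are available. Lean on these libraries where they do the work, as an engineer would, in place of code of your own. Each camera call takes 0.05 s, during which the arm holds its last target.

## Working session

There is one attempt and no reset: what is moved stays moved. The work goes in short steps, Python scripts to look and compute and a shell command to move; the robot and the scene stay as the last step left them, time stands still between calls to the robot, and variables do not carry over. Pictures are saved under pics/ and viewed, and the job is handed in when it is done.

```bash
ls; mkdir -p pics; python3 - <<'E'
from plant import env, eyes
import cv2
s=env.get_state(); print({k:(v if isinstance(v,float) else [round(float(x),3) for x in v] if hasattr(v,'__len__') else v) for k,v in s.items()})
for n in ("scene","top","wrist"):
    c=eyes.read_camera(n); cv2.imwrite(f"pics/{n}0.png",c["pixels"][:,:,::-1]); print(n,c["camera_matrix"],c["dist_coeffs"],c["pose"])
print(env.tcp_to_grasp)
E
```

```text
pics
{'clock': 0.0, 'qpos': [1.371, 0.502, -0.427, 1.551, 0.221, 1.138, -0.21], 'joint_vel': [0.0, 0.0, -0.001, -0.002, -0.0, -0.0, -0.002], 'effort': [0.002, -56.66, -5.815, -27.911, -0.069, 0.031, 0.0], 'eef_pos': [0.29, -0.581, 0.226], 'tool_rot': [0.162, -0.162, 0.689, -0.688], 'ft_force': [-0.053, -0.532, 0.454], 'moment': [0.062, 0.007, 0.003], 'finger_gap': 0.09187261722219335}
scene [[365.65695524   0.         316.71220446]
 [  0.         365.65695524 197.38672479]
 [  0.           0.           1.        ]] [-0.02660528  0.          0.          0.          0.        ] [[-0.52769036  0.57827747 -0.62220419  1.28521081]
 [ 0.8493253   0.34732437 -0.39750763  0.46565594]
 [-0.01376303 -0.7382147  -0.67442541  0.85571789]
 [ 0.          0.          0.          1.        ]]
top [[468.33630137   0.         321.894826  ]
 [  0.         468.33630137 195.42792125]
 [  0.           0.           1.        ]] [-0.02229581  0.          0.          0.          0.        ] [[-0.010728   -0.98802894  0.15389519  0.42806578]
 [-0.99984227  0.01277767  0.01233564  0.02961762]
 [-0.01415439 -0.15373858 -0.98801017  1.20244816]
 [ 0.          0.          0.          1.        ]]
wrist [[293.73616186   0.         324.0300623 ]
 [  0.         293.73616186 201.66948504]
 [  0.           0.           1.        ]] [0.01410984 0.         0.         0.         0.        ] [[ 0.44663537 -0.86344908 -0.23446223  0.35299894]
 [-0.8947153  -0.43136991 -0.11577792 -0.54951816]
 [-0.00117161  0.26148746 -0.96520616  0.3836573 ]
 [ 0.          0.          0.          1.        ]]
0.0188
```

View pics/top0.png

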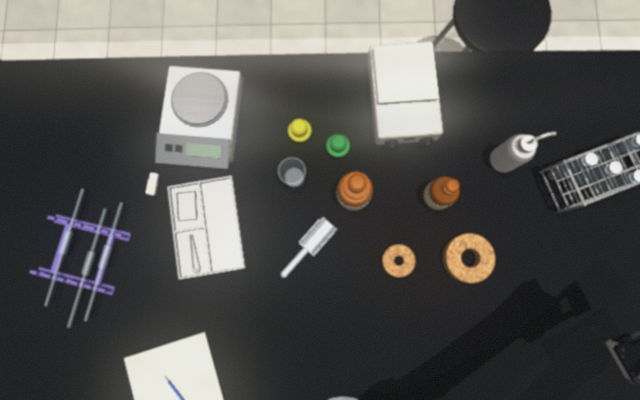

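View pics/scene0.png

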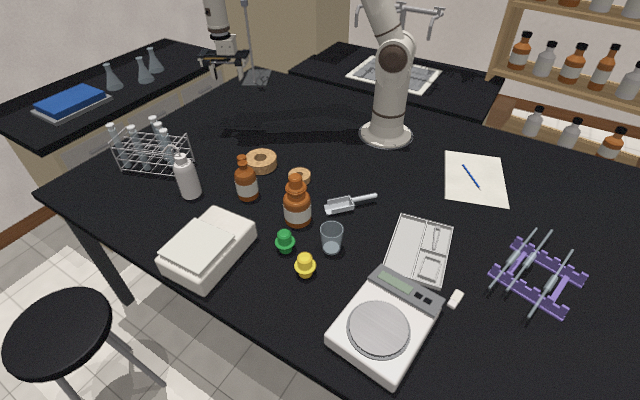

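View pics/wrist0.png

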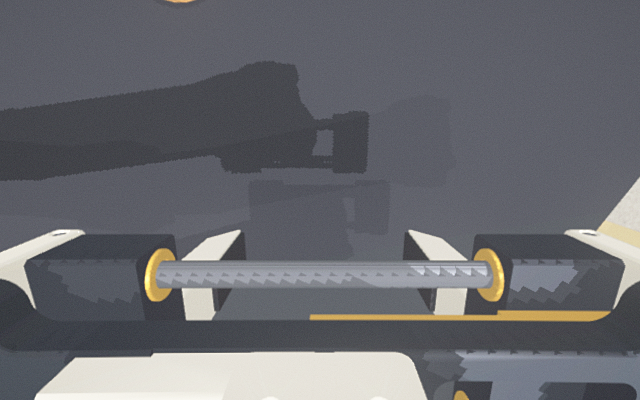

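The top view shows two amber vessels, at (354,190) and (441,193); two cork rings, large at (469,258) and small at (399,261); the scoop, with its handle end at (284,273) and bowl at (322,235); the tray at (207,227), long compartment on its right; and the yellow (300,130) and green (338,145) look-alikes. Next I'll enlarge the candidates.

```bash
cat > h.py <<'E'
import cv2, numpy as np
from plant import env, eyes
def cam(n): 
    return eyes.read_camera(n)
def ray(c,uv):
    p=cv2.undistortPoints(np.array([[uv]],float),c["camera_matrix"],c["dist_coeffs"])[0,0]
    d=c["pose"][:3,:3]@np.array([p[0],p[1],1]); return c["pose"][:3,3],d
def onplane(c,uv,z):
    o,d=ray(c,uv); return o+d*(z-o[2])/d[2]
def proj(c,P):
    P=np.atleast_2d(P).astype(float); R=c["pose"][:3,:3]; t=c["pose"][:3,3]
    rv,_=cv2.Rodrigues(R.T); return cv2.projectPoints(P,rv,-R.T@t,c["camera_matrix"],c["dist_coeffs"])[0][:,0]
def tri(cs,uvs):
    A=np.zeros((3,3));b=np.zeros(3)
    for c,uv in zip(cs,uvs):
        o,d=ray(c,uv); d=d/np.linalg.norm(d); M=np.eye(3)-np.outer(d,d); A+=M;b+=M@o
    return np.linalg.solve(A,b)
E
python3 - <<'E'
import cv2
t=cv2.imread("pics/top0.png"); s=cv2.imread("pics/scene0.png")
a=cv2.resize(t[120:300,270:510],None,fx=3.2,fy=3.2,interpolation=cv2.INTER_CUBIC)
b=cv2.resize(s[140:270,220:390],None,fx=4.4,fy=4.4,interpolation=cv2.INTER_CUBIC)
cv2.imwrite("pics/tcrop.png",a);cv2.imwrite("pics/scrop.png",b)
E
```

```text
(no output)
```

View pics/tcrop.png

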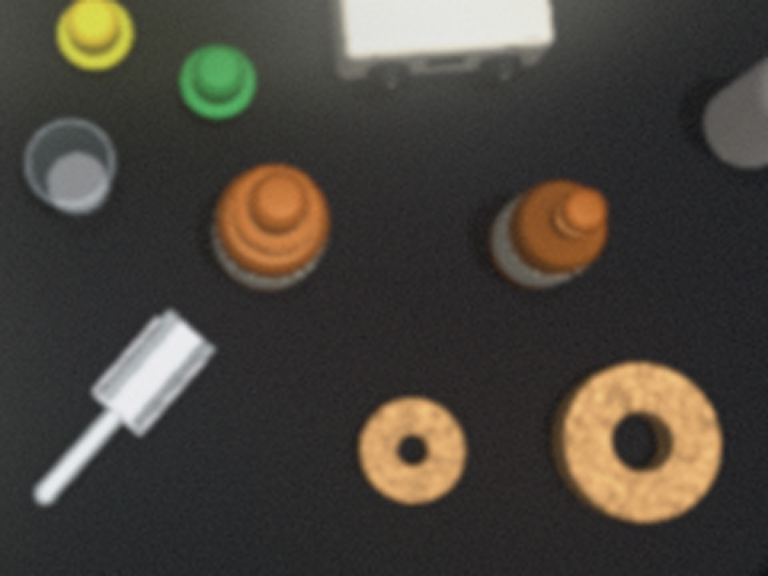

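View pics/scrop.png

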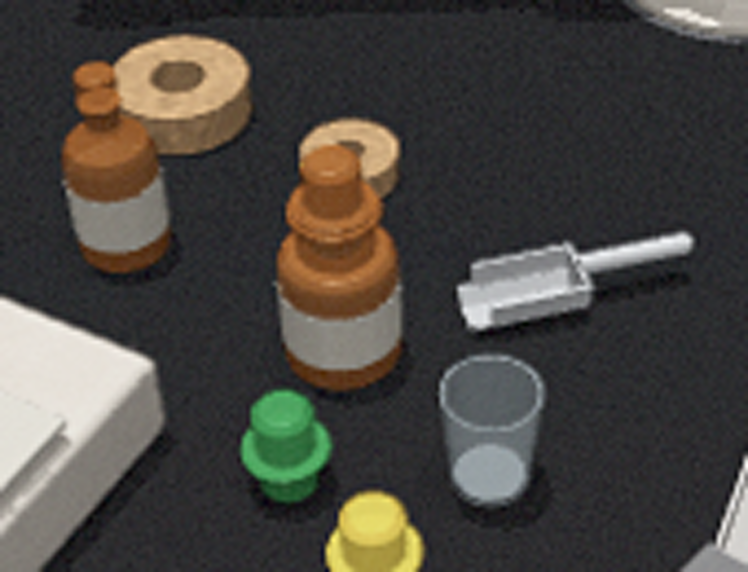

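The jar is the wider vessel at top (354,190) / scene (297,205): it has a broad flange and a thick knob, while the other has a thin neck. The large ring is the one at (470,258), with the big hole. Now I'll measure.

```bash
python3 - <<'E'
from h import *
t=cam("top"); s=cam("scene")
np.set_printoptions(precision=4,suppress=True)
def hsv(c): return cv2.cvtColor(c["pixels"],cv2.COLOR_RGB2HSV)
H=hsv(t)
# large ring, top view
roi=(slice(225,295),slice(435,505)); h=H[roi]
print("cork hsv",h[10,35],h[33,12]," hole",h[33,34],h[33,44])
m=((h[...,2]>150)).astype(np.uint8)
cs,hier=cv2.findContours(m,cv2.RETR_CCOMP,cv2.CHAIN_APPROX_NONE)
for c,hh in zip(cs,hier[0]):
    if len(c)>15:
        e=cv2.fitEllipse(c); ctr=np.array(e[0])+[435,225]
        p=onplane(t,ctr,.04); d=np.array(e[1])*np.linalg.norm(onplane(t,ctr+[1,0],.04)-p)
        print("ring" if hh[3]<0 else "hole",ctr,p,d)
# jar white band / body & knob : scene
for P in [(357.5,183.4)]:
    print("knob top z.183",onplane(t,P,.183))
print("scene knob",onplane(s,(295.2,176.5),.183), "tri",tri([t,s],[(357.5,183.4),(295.2,176.5)]))
print("ring hole scene z.04",onplane(s,(220+178/4.4,140+76/4.4),.04))
# scoop by brightness top
m=((H[...,2]>110)&(H[...,1]<60)).astype(np.uint8)
r=np.zeros_like(m); r[205:290,265:345]=1; m*=r
n,l,st,ce=cv2.connectedComponentsWithStats(m)
i=1+np.argmax(st[1:,4]); c=cv2.findContours((l==i).astype(np.uint8),0,1)[0][0]; print("scoop",st[i],cv2.minAreaRect(c))
# tray
m=((H[...,2]>150)&(H[...,1]<60)).astype(np.uint8); r[:]=0; r[172:285,162:250]=1; m=cv2.morphologyEx(m*r,cv2.MORPH_CLOSE,np.ones((7,7)))
c=max(cv2.findContours(m,0,1)[0],key=cv2.contourArea); R=cv2.minAreaRect(c);B=cv2.boxPoints(R); print("tray",R)
W=np.array([onplane(t,b,.016) for b in B]); print(W, W.mean(0), [np.linalg.norm(W[i]-W[i-1]) for i in range(4)])
a=cv2.resize(t["pixels"][205:290,265:345,::-1],None,fx=7,fy=7,interpolation=cv2.INTER_CUBIC);cv2.imwrite("pics/scoop.png",a)
a=cv2.resize(t["pixels"][155:225,320:390,::-1],None,fx=8,fy=8,interpolation=cv2.INTER_CUBIC);cv2.imwrite("pics/jar.png",a)
a=cv2.resize(t["pixels"][170:285,160:250,::-1],None,fx=5,fy=5,interpolation=cv2.INTER_CUBIC);cv2.imwrite("pics/tray.png",a)
E
```

```text
cork hsv [ 16 126 215] [ 16 127 175]  hole [160  36  42] [ 16 124 101]
ring [470.2208 257.7334] [ 0.4495 -0.3186  0.04  ] [0.1149 0.1207]
hole [470.0957 257.5651] [ 0.4499 -0.3183  0.04  ] [0.0482 0.0514]
knob top z.183 [ 0.6127 -0.0366  0.183 ]
scene knob [ 0.6202 -0.0322  0.183 ] tri [ 0.6139 -0.037   0.1766]
ring hole scene z.04 [ 0.4513 -0.3158  0.04  ]
scoop [ 281  217   56   61 1032] ((305.45819091796875, 249.0807647705078), (21.701187133789062, 72.73426818847656), 41.423667907714844)
tray ((204.70997619628906, 226.97000122070312), (94.89373779296875, 67.03372955322266), 81.8698959350586)
[[0.6462 0.4513 0.016 ]
 [0.6688 0.2789 0.016 ]
 [0.4279 0.2406 0.016 ]
 [0.4058 0.4077 0.016 ]] [0.5372 0.3446 0.016 ] [np.float64(0.24425986731353863), np.float64(0.17389784177127374), np.float64(0.24392751153526057), np.float64(0.16855468211713906)]
```

View pics/scoop.png

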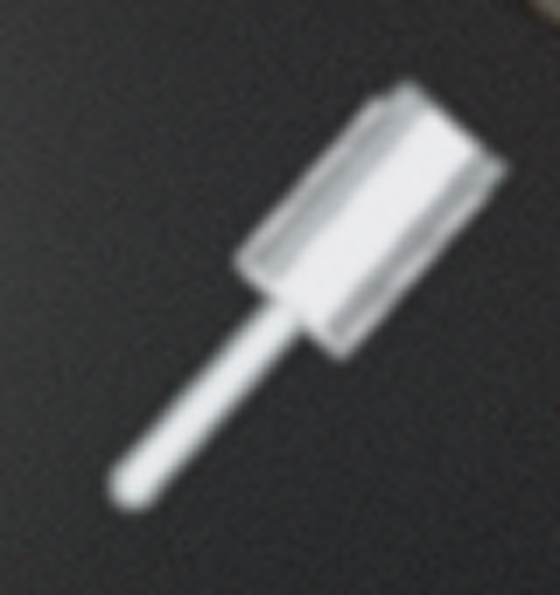

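View pics/jar.png

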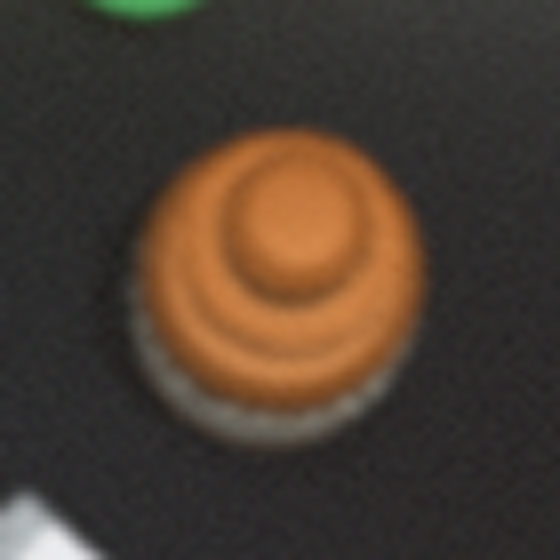

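View pics/tray.png

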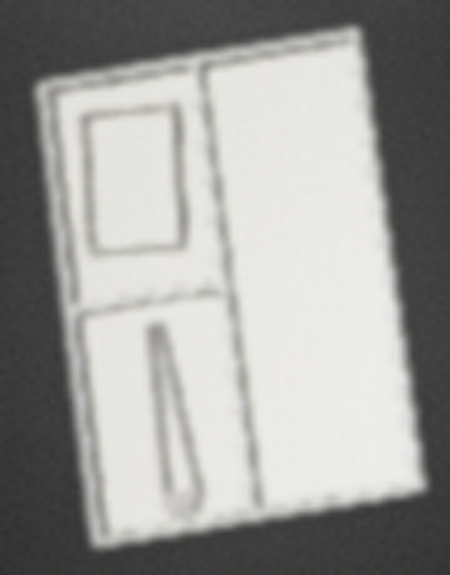

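```bash
python3 - <<'E'
from h import *
np.set_printoptions(precision=4,suppress=True)
t=cam("top"); s=cam("scene")
def circ(x,y,z,r): 
    a=np.linspace(0,2*np.pi,60); return np.c_[x+r*np.cos(a),y+r*np.sin(a),0*a+z]
p=onplane(t,(357.1,182.7),.181); print(p)
im=[cv2.resize(c["pixels"][:,:,::-1],None,fx=4,fy=4,interpolation=cv2.INTER_CUBIC) for c in (t,s)]
for z,r in((.145,.021),(.177,.021),(.14,.03),(.0,.043)):
    for c,i in zip((t,s),im):
        cv2.polylines(i,[np.round(proj(c,circ(p[0],p[1],z,r))*4+1.5).astype(int)],True,(255,255,0),1)
cv2.imwrite("pics/ov.png",np.hstack([im[0][600:900,1280:1600],im[1][640:940,1020:1340]]))
print(onplane(t,(357.1,182.7),.181))
# scoop points
e=onplane(t,(265+130/7,205+490/7),.035); j=onplane(t,(265+288/7,205+312/7),.032); 
rim=[onplane(t,(265+x/7,205+y/7),.033) for x,y in ((240,265),(343,358),(508,168),(405,82))]
print("handle end",e,"junction",j,np.linalg.norm(e-j)); print(np.array(rim),np.linalg.norm(rim[0]-rim[1]),np.linalg.norm(rim[1]-rim[2]))
fm=(rim[2]+rim[3])/2; bm=(rim[0]+rim[1])/2; print("mouth mid",fm,"back",bm, np.linalg.norm(fm-e))
v=fm-e; print("dir deg",np.degrees(np.arctan2(v[1],v[0])),"origin",(fm+e)/2)
W=np.array([onplane(t,(160+x/5,170+y/5),z) for x,y,z in((38,85,.016),(360,28,.016),(427,490,.016),(95,548,.016))]); print(W,[np.linalg.norm(W[i]-W[i-1]) for i in range(4)],W.mean(0))
print([np.degrees(np.arctan2(*(a-b)[[1,0]])) for a,b in((W[0],W[3]),(W[1],W[2]))])
E
```

```text
[ 0.6147 -0.0359  0.181 ]
[ 0.6147 -0.0359  0.181 ]
handle end [0.4128 0.1407 0.035 ] junction [0.4746 0.0849 0.032 ] 0.08335219333612945
[[0.4914 0.1018 0.033 ]
 [0.4582 0.0654 0.033 ]
 [0.5248 0.006  0.033 ]
 [0.5561 0.0424 0.033 ]] 0.04928700688051906 0.08932768276981093
mouth mid [0.5405 0.0242 0.033 ] back [0.4748 0.0836 0.033 ] 0.1728609027251078
dir deg -42.390948725858166 origin [0.4766 0.0824 0.034 ]
[[0.6401 0.4438 0.016 ]
 [0.6679 0.2767 0.016 ]
 [0.4309 0.2386 0.016 ]
 [0.4036 0.4057 0.016 ]] [np.float64(0.23962957922114803), np.float64(0.1693406823679767), np.float64(0.24005874345622324), np.float64(0.16929609327223277)] [0.5356 0.3412 0.016 ]
[np.float64(9.15777227672595), np.float64(9.1474802395819)]
```

View pics/ov.png

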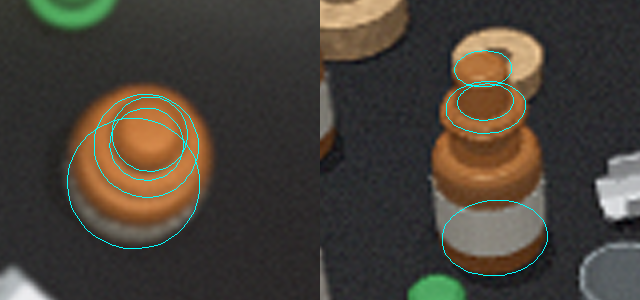

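```bash
python3 - <<'E'
from h import *
t=cam("top"); s=cam("scene")
def circ(x,y,z,r): 
    a=np.linspace(0,2*np.pi,60); return np.c_[x+r*np.cos(a),y+r*np.sin(a),0*a+z]
out=[]
for k,(x,y,L) in enumerate([(.619,-.034,((.145,.021),(.177,.021),(.14,.03),(.0,.043))),(.4505,-.3172,((.04,.024),(.04,.06),(0,.06)))]):
  im=[cv2.resize(c["pixels"][:,:,::-1],None,fx=4,fy=4,interpolation=cv2.INTER_CUBIC) for c in (t,s)]
  row=[]
  for c,i in zip((t,s),im):
    for z,r in L:
        cv2.polylines(i,[np.round(proj(c,circ(x,y,z,r))*4+1.5).astype(int)],True,(255,255,0),1)
    u,v=(proj(c,[x,y,L[0][0]])[0]*4).astype(int); row.append(i[v-150:v+150,u-180:u+180])
  out.append(np.hstack(row))
cv2.imwrite("pics/ov2.png",np.vstack(out))
E
```

```text
(no output)
```

View pics/ov2.png

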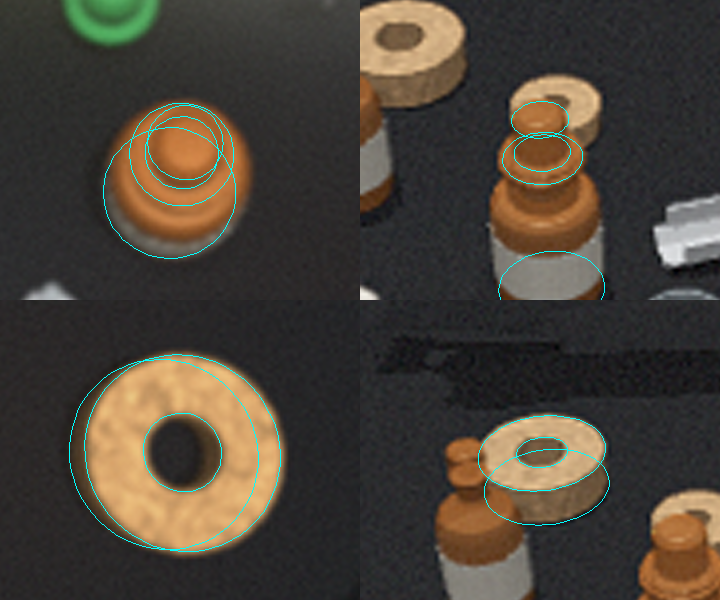

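The measured sizes match (ring 115–121 mm, hole about 48–51 mm, tray 240x169, scoop bowl 89x49), and both views agree on the jar axis at about (0.619,-0.036) within 2–3 mm. Next, the tool axes.

```bash
python3 - <<'E'
from h import *
from scipy.spatial.transform import Rotation as R
s=env.get_state(); q=np.array(s["tool_rot"]); M=R.from_quat(q[[1,2,3,0]]).as_matrix()
np.set_printoptions(precision=3,suppress=True); print(M, s["eef_pos"],s["clock"])
z=M[:,2]; print("jaw yaw",np.degrees(np.arctan2(z[1],z[0])))
t=cam("top"); print("bottle base",onplane(t,(436,199),0),"beaker",onplane(t,(293,176),0),"wash bottle top",onplane(t,(525,142),.2))
E
```

```text
[[-0.895  0.     0.446]
 [-0.446  0.    -0.895]
 [-0.    -1.    -0.   ]] [ 0.29  -0.582  0.227] 0.45
jaw yaw -63.48095684274451
bottle base [ 0.602 -0.251  0.   ] beaker [0.668 0.12  0.   ] wash bottle top [ 0.697 -0.406  0.2  ]
```

```bash
python3 -m crank '[[[0,0,0,0,0,4,-1],[0,0,0,0,0,4,-1],[0,0,0,2.74,4.55,0,-1],[0,0,0,2.74,4.55,0,-1],[0,0,0,2.74,4.55,0,-1],[0,0,0,2.74,4.55,0,-1],[0,0,0,2.74,4.55,0,-1],[0,0,0,2.74,4.55,0,-1],[0,0,0,2.74,4.55,0,-1],[0,0,0,2.74,4.55,0,-1],[0,0,0,2.74,4.55,0,-1],[0,0,0,2.74,4.55,0,-1],[0,0,0,2.74,4.55,0,-1],[0,0,0,2.74,4.55,0,-1],[0,0,0,0,0,-2,-1],[0,0,0,0,0,-2,-1],[0,0,0,0,0,0,-1]]]' 30; python3 - <<'E'
from h import *
c=cam("wrist"); cv2.imwrite("pics/w1.png",c["pixels"][:,:,::-1])
P=env.get_state()["eef_pos"]; print(P,proj(c,[P,[.619,-.036,.183],[.619,-.036,.145]]))
E
```

```text
clock: 2.62
eef_pos: [0.617, -0.038, 0.264]
tool_rot: [0.16, -0.163, 0.689, -0.688]
ft_force: [0.2, 0.2, 0.4]
finger_gap: 0.0919
[ 0.61787787 -0.03776931  0.26547929] [[324.7899538  247.49660323]
 [323.3456075  204.87926491]
 [323.4670109  194.03776342]]
```

View pics/w1.png

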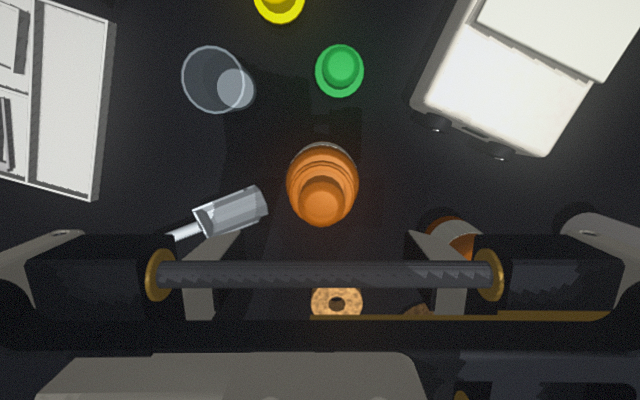

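The knob top is centred at about (323,201), against a prediction of (323,205), so it lies about 2–3 mm further out in x. I'll descend over it and grip with 20 N.

```bash
python3 -m crank '[[[0,0,0,0.3,0.1,-3,-1],[0,0,0,0,0,-3,-1],[0,0,0,0,0,-3,-1],[0,0,0,0,0,-2,-1],[0,0,0,0,0,-0.5,-1],[0,0,0,0,0,0,-1],[0,0,0,0,0,0,-1]]]' 25; python3 - <<'E'
from h import *
c=cam("wrist"); cv2.imwrite("pics/w2.png",c["pixels"][:,:,::-1])
E
```

```text
clock: 3.55
eef_pos: [0.623, -0.0346, 0.1531]
tool_rot: [-0.163, 0.161, -0.688, 0.688]
ft_force: [0.4, 0.5, -0.0]
finger_gap: 0.0914
```

View pics/w2.png

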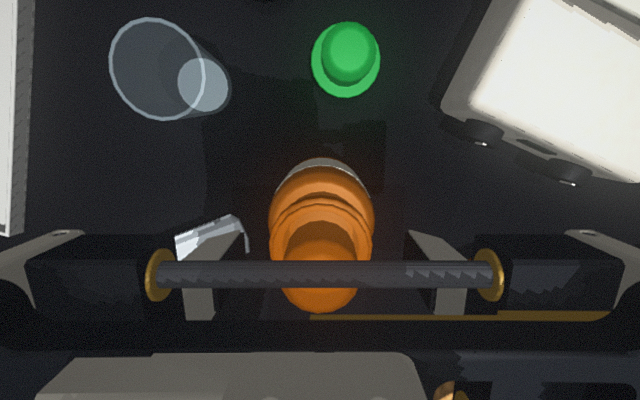

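```bash
python3 -m crank '[[[0,0,0,0,0,-0.3,-1],[0,0,0,0,0,0,0.3],[0,0,0,0,0,0,1],[0,0,0,0,0,0,1],[0,0,0,0,0,0,1],[0,0,0,0,0,0,1],[0,0,0,0,0,0,1],[0,0,0,0,0,0,1]]]' 25
```

```text
clock: 4.6
eef_pos: [0.6219, -0.0343, 0.1486]
tool_rot: [0.162, -0.162, 0.688, -0.688]
ft_force: [-0.3, 0.5, 0.8]
finger_gap: 0.0416
```

```bash
python3 -m crank '[[[0,0,0,0,0,0.5,1],[0,0,0,0,0,1,1],[0,0,0,0,0,2,1],[0,0,0,0,0,3,1],[0,0,0,0,0,3,1],[0,0,0,0,0,2,1],[0,0,0,0,0,0,1]]]' 25; python3 - <<'E'
from h import *
np.set_printoptions(precision=4,suppress=True)
t=cam("top"); s=cam("scene");P=env.get_state()["eef_pos"];print(P)
o=[]
for c in (t,s):
    u,v=proj(c,P)[0].astype(int);print(proj(c,P)); o.append(cv2.resize(c["pixels"][v-50:v+50,u-50:u+50,::-1],None,fx=4,fy=4,interpolation=cv2.INTER_CUBIC))
cv2.imwrite("pics/lift.png",np.hstack(o))
E
```

```text
clock: 5.48
eef_pos: [0.6232, -0.0345, 0.2661]
tool_rot: [-0.164, 0.161, -0.688, 0.689]
ft_force: [1.2, -0.8, -1.1]
finger_gap: 0.0414
[ 0.6216 -0.0348  0.2632]
[[358.9078 172.1225]]
[[292.6033 153.9542]]
```

View pics/lift.png

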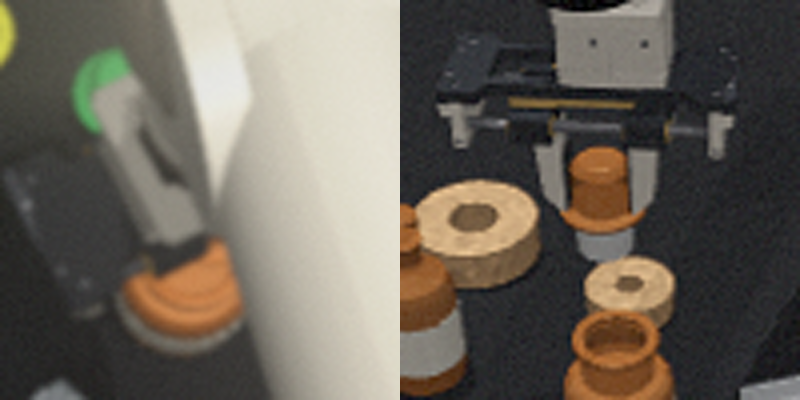

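The stopper is held (gap 41.5 mm) and its frosted plug is visible clear of the open jar, which stays upright. Next, over to the ring.

```bash
python3 -m crank '[[[0,0,0,-1,-1.7,0,1],[0,0,0,-2.2,-3.5,0,1],[0,0,0,-2.8,-4.6,0,1],[0,0,0,-2.8,-4.6,0,1],[0,0,0,-2.8,-4.6,0,1],[0,0,0,-2.8,-4.6,0,1],[0,0,0,-2.0,-3.2,0,1],[0,0,0,-0.8,-1.4,0,1],[0,0,0,0,0,-6,1],[0,0,0,0,0,-6,1],[0,0,0,0,0,-1,1],[0,0,0,0,0,0,1],[0,0,0,0,0,0,1]]]' 25; python3 - <<'E'
from h import *
np.set_printoptions(precision=4,suppress=True)
t=cam("top"); s=cam("scene");w=cam("wrist");P=np.array(env.get_state()["eef_pos"]);print(P,env.get_state()["tool_rot"])
o=[]
for c in (t,s):
    u,v=proj(c,P)[0].astype(int);print(u,v); o.append(cv2.resize(c["pixels"][v-40:v+60,u-50:u+50,::-1],None,fx=4,fy=4,interpolation=cv2.INTER_CUBIC))
cv2.imwrite("pics/ring.png",np.hstack(o)); cv2.imwrite("pics/w3.png",w["pixels"][:,:,::-1])
E
```

```text
clock: 7.2
eef_pos: [0.452, -0.3173, 0.1362]
tool_rot: [-0.163, 0.161, -0.687, 0.689]
ft_force: [0.7, 0.2, -0.9]
finger_gap: 0.0415
[ 0.4513 -0.3174  0.1357] [-0.1629  0.1615 -0.6872  0.6893]
482 256
257 135
```

View pics/ring.png

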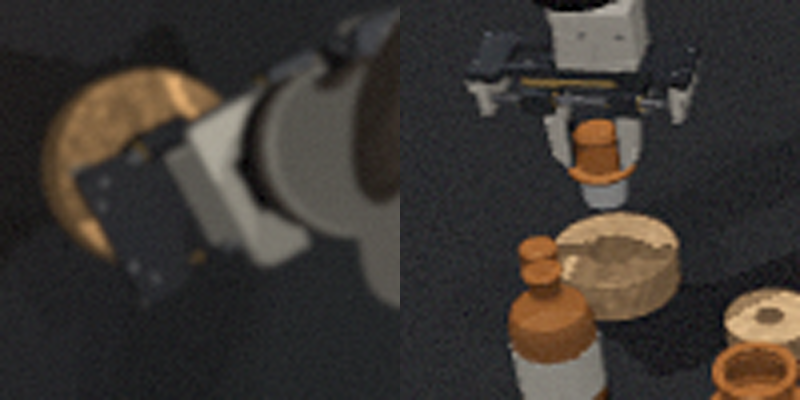

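View pics/w3.png

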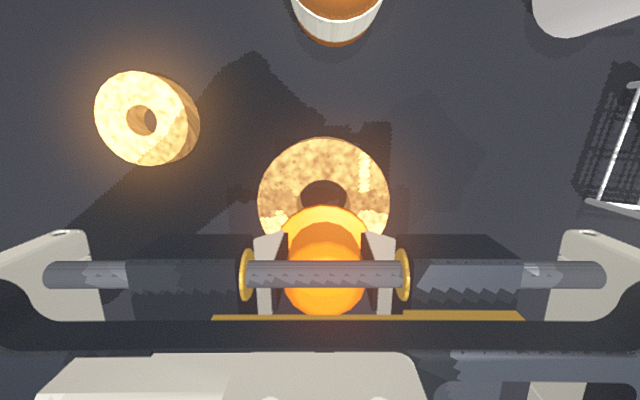

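```bash
python3 - <<'E'
from h import *
s=cam("scene");P=np.array(env.get_state()["eef_pos"])
f=lambda p:(proj(s,p)[0]-[207,95])*4+[401.5,1.5]
O=P-[0,0,.009]
for n,p in (("knobtop",O+[0,0,.043]),("flange",O),("tip",O-[0,0,.032]),("ring",[.4505,-.3172,.04]),("flange+5mm x",O+[.005,0,0])): print(n,f(p))
E
python3 - <<'E'
import cv2
a=cv2.imread("pics/ring.png")[100:330,520:720]; cv2.imwrite("pics/ring2.png",cv2.resize(a,None,fx=3,fy=2.6))
E
```

```text
knobtop [597.28786829 131.38073633]
flange [603.2008255  172.49724954]
tip [607.44395214 201.96469879]
ring [614.70931016 249.73182492]
flange+5mm x [599.72130512 175.13735975]
```

View pics/ring2.png

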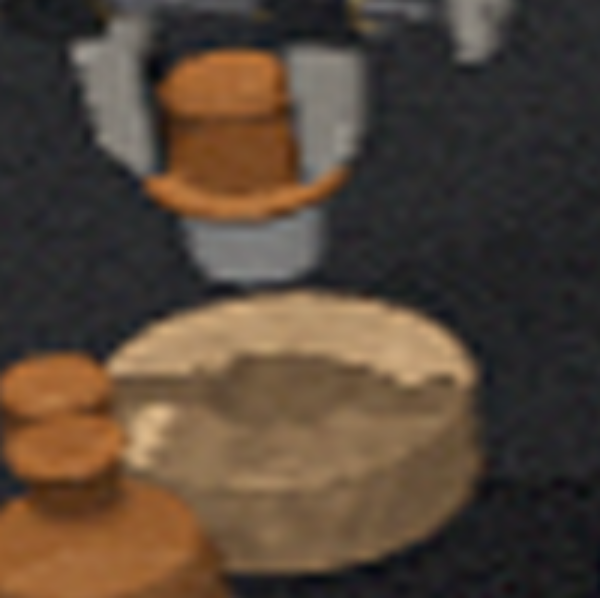

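```bash
python3 - <<'E'
from h import *
s=cam("scene");w=cam("wrist");P=np.array(env.get_state()["eef_pos"])
a=np.linspace(0,2*np.pi,200)
C=lambda o,r:np.c_[o[0]+r*np.cos(a),o[1]+r*np.sin(a),0*a+o[2]]
for dz in (.007,.009,.011):
  O=P-[0,0,dz]
  g=lambda o,r:(proj(s,C(o,r))-[207,95])*4+[401.5,1.5]
  print(dz,"flange bottom row",g(O,.03)[:,1].max(),"cols",g(O,.03)[:,0].min(),g(O,.03)[:,0].max(),"tip bottom",g(O-[0,0,.032],.0185)[:,1].max(),"knob top",g(O+[0,0,.041],.019)[:,1].min())
for x,y in((.4505,-.3172),(.4535,-.3157)):
  r=proj(w,C([x,y,.04],.06)); print("ring wrist",r.min(0),r.max(0), "hole",proj(w,C([x,y,.04],.024)).min(0))
O=P-[0,0,.009]
r=proj(w,C(O,.03)); print("flange wrist",r.min(0),r.max(0)); r=proj(w,C(O+[0,0,.037],.021)); print("knob wrist",r.min(0),r.max(0))
E
```

```text
0.007 flange bottom row 189.75241474683094 cols 570.2615947698023 636.8612357979391 tip bottom 212.15802763991542 knob top 120.6008550258831
0.009 flange bottom row 191.6372116337924 cols 570.5644314208021 637.0961660417968 tip bottom 213.97828559275013 knob top 122.54204529145449
0.011 flange bottom row 193.51816872281256 cols 570.8666821822798 637.3306424649663 tip bottom 215.79491234004377 knob top 124.47932846909617
ring wrist [256.66739914 135.36987805] [391.23084861 265.20567877] hole [297.12414819 177.66557808]
ring wrist [256.43800928 131.25955257] [391.4539809 261.9708301] hole [297.03122156 173.85887982]
flange wrist [274.91195008 194.10559748] [373.03949749 285.4682667 ]
knob wrist [281.3171746  231.13354721] [367.04262823 308.75649667]
```

```bash
python3 - <<'E'
import cv2
a=cv2.imread("pics/w3.png")[130:330,240:410]; cv2.imwrite("pics/w3c.png",cv2.resize(a,None,fx=3,fy=3,interpolation=cv2.INTER_CUBIC))
E
```

```text
(no output)
```

View pics/w3c.png

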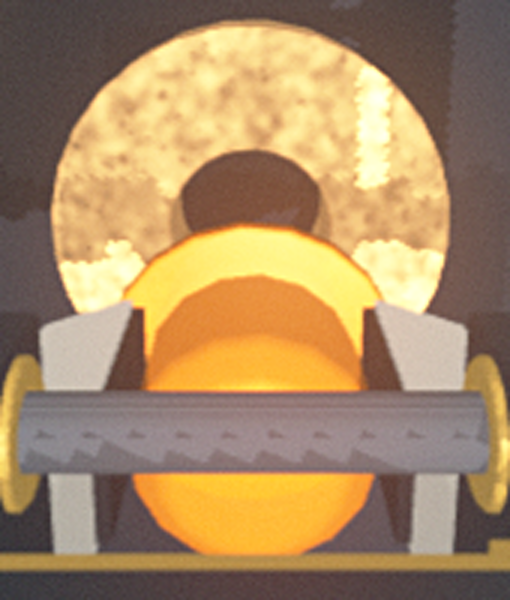

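```bash
python3 - <<'E'
from h import *
from scipy.spatial.transform import Rotation as R
w=cam("wrist");st=env.get_state();P=np.array(st["eef_pos"]);q=np.array(st["tool_rot"])
n=R.from_quat(q[[1,2,3,0]]).as_matrix()[:,0]; n=n*np.sign(n[0]); n[2]=0; print(n)
for nm,uv,z,r in(("flange",(325,205),P[2]-.004,.03),("knobbase",(325,222),P[2]-.004,.021),("knob near",(325,315),P[2]-.009+.037,-.021),("ring",(324,136.7),.04,.06),("hole",(324,180),.04,.024)):
    c=onplane(w,uv,z)-n*r; print(nm,c, "perp rel TCP mm",1e3*(c-P)@n)
E
```

```text
[0.8948423  0.44638232 0.        ]
flange [ 0.44581385 -0.31968476  0.13042266] perp rel TCP mm -5.238083026118938
knobbase [ 0.44466027 -0.32027166  0.13042266] perp rel TCP mm -6.53233343971091
knob near [ 0.44719448 -0.31885836  0.16242266] perp rel TCP mm -3.6337476705207883
ring [ 0.4492678 -0.3175261  0.04     ] perp rel TCP mm -1.1837511675042254
hole [ 0.44843887 -0.31794413  0.04      ] perp rel TCP mm -2.112113008886684
```

The wrist view puts the stopper about 5 mm behind the TCP across the pads and the ring centre about 1.6 mm behind it. I'll shift +3.4 mm along that direction and lower in stages.

```bash
python3 -m crank '[[[0,0,0,0.3,0.15,-1,1],[0,0,0,0,0,-2,1],[0,0,0,0,0,-1.5,1],[0,0,0,0,0,0,1],[0,0,0,0,0,0,1]]]' 25; python3 - <<'E'
from h import *
s=cam("scene");w=cam("wrist");P=np.array(env.get_state()["eef_pos"]);print(P)
u,v=257,145
a=cv2.resize(s["pixels"][v-40:v+40,u-40:u+40,::-1],(500,500),interpolation=cv2.INTER_CUBIC)
b=cv2.resize(w["pixels"][150:330,250:400,::-1],(300,500)); cv2.imwrite("pics/r4.png",np.hstack([a,b]))
E
```

```text
clock: 8.18
eef_pos: [0.4532, -0.315, 0.0885]
tool_rot: [0.162, -0.162, 0.688, -0.688]
ft_force: [0.4, -0.3, -0.4]
finger_gap: 0.0415
[ 0.4534912  -0.3153426   0.08917137]
```

View pics/r4.png

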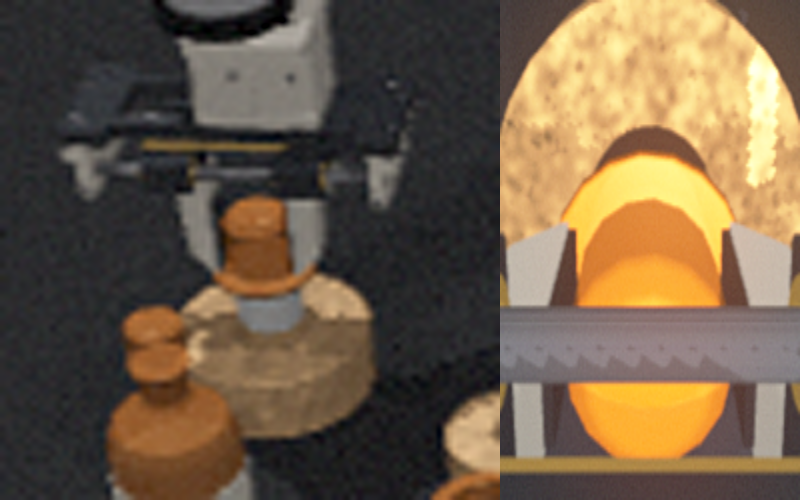

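```bash
python3 - <<'E'
from h import *
w=cam("wrist");P=np.array(env.get_state()["eef_pos"]);n=np.array([.895,.446,0])
for nm,uv,z,r in(("flange",(325,205.8),P[2]-.004,.03),("hole",(325.5,195.5),.04,.024)):
    c=onplane(w,uv,z)-n*r; print(nm,c, 1e3*(c-P)@n)
E
python3 -m crank '[[[0,0,0,0,0,-0.8,1],[0,0,0,0,0,-0.8,1],[0,0,0,0,0,-0.5,1],[0,0,0,0,0,0,1]]]' 25
```

```text
flange [ 0.44855345 -0.31814129  0.08529683] -5.661735835396902
hole [ 0.44956803 -0.31828315  0.04      ] -4.816949166689961
clock: 8.82
eef_pos: [0.4526, -0.3148, 0.067]
tool_rot: [0.162, -0.162, 0.689, -0.688]
ft_force: [-0.2, -0.2, -1.6]
finger_gap: 0.0416
```

```bash
python3 -m crank '[[[0,0,0,0,0,-0.6,1],[0,0,0,0,0,-0.5,1],[0,0,0,0,0,-0.3,1],[0,0,0,0,0,0,1]]]' 25; python3 -m crank '[[[0,0,0,0,0,-0.15,1],[0,0,0,0,0,-0.1,1],[0,0,0,0,0,0,1]]]' 25
```

```text
clock: 9.32
eef_pos: [0.4529, -0.315, 0.0534]
tool_rot: [0.162, -0.162, 0.688, -0.688]
ft_force: [-1.0, -0.9, -2.1]
finger_gap: 0.0415
clock: 9.7
eef_pos: [0.453, -0.3151, 0.0512]
tool_rot: [-0.162, 0.162, -0.688, 0.688]
ft_force: [1.1, -0.2, -1.3]
finger_gap: 0.0413
```

```bash
python3 -m crank '[[[0,0,0,0,0,-0.1,1],[0,0,0,0,0,-0.1,1],[0,0,0,0,0,0,1]]]' 25; python3 - <<'E'
from h import *
s=cam("scene");w=cam("wrist");print([(env.get_state()[k]).round(4) if 0 else env.get_state()[k] for k in("eef_pos","ft_force")])
u,v=257,155
a=cv2.resize(s["pixels"][v-30:v+30,u-30:u+30,::-1],(500,500),interpolation=cv2.INTER_CUBIC)
b=cv2.resize(w["pixels"][150:330,250:400,::-1],(300,500)); cv2.imwrite("pics/r5.png",np.hstack([a,b]))
E
```

```text
clock: 10.07
eef_pos: [0.4529, -0.315, 0.0491]
tool_rot: [0.162, -0.162, 0.688, -0.688]
ft_force: [0.6, -0.2, -1.9]
finger_gap: 0.0417
[array([ 0.45304558, -0.31507183,  0.04922068]), array([ 0.86316595,  0.15686195, -1.60885933])]
```

View pics/r5.png

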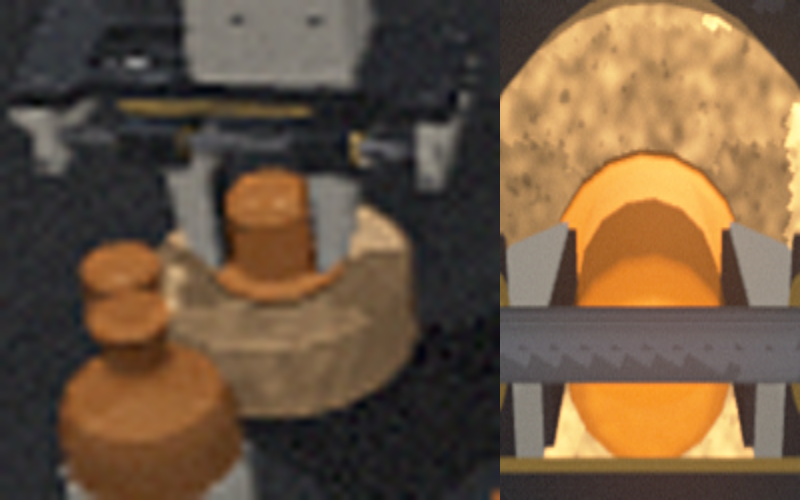

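The flange is at the cork, but the force shows no contact yet. I'll creep down in small steps.

```bash
python3 -m crank '[[[0,0,0,0,0,-0.1,1],[0,0,0,0,0,0,1]]]' 25;python3 -m crank '[[[0,0,0,0,0,-0.1,1],[0,0,0,0,0,0,1]]]' 25
```

```text
clock: 10.42
eef_pos: [0.4532, -0.3152, 0.0486]
tool_rot: [-0.162, 0.162, -0.688, 0.688]
ft_force: [-0.9, 0.6, 2.7]
finger_gap: 0.0413
clock: 10.68
eef_pos: [0.4532, -0.3151, 0.0484]
tool_rot: [-0.162, 0.162, -0.688, 0.689]
ft_force: [-4.3, 2.9, 10.8]
finger_gap: 0.0419
```

There is contact at about 11 N. I'll relax 1 mm, then open and retreat.

```bash
python3 -m crank '[[[0,0,0,0,0,0.1,1],[0,0,0,0,0,0,0],[0,0,0,0,0,0,-0.5],[0,0,0,0,0,0,-1],[0,0,0,0,0,0,-1],[0,0,0,0,0,0,-1]]]' 25; python3 -m crank '[[[0,0,0,0,0,1,-1],[0,0,0,0,0,3,-1],[0,0,0,0,0,5,-1],[0,0,0,0,0,5,-1],[0,0,0,0,0,0,-1]]]' 40;  python3 - <<'E'
from h import *
s=cam("scene");w=cam("wrist")
u,v=257,155
a=cv2.resize(s["pixels"][v-30:v+30,u-30:u+30,::-1],(400,400),interpolation=cv2.INTER_CUBIC)
b=cv2.resize(w["pixels"][100:330,220:430,::-1],(400,400)); cv2.imwrite("pics/r6.png",np.hstack([a,b]))
E
```

```text
clock: 11.42
eef_pos: [0.453, -0.3151, 0.0482]
tool_rot: [0.162, -0.162, 0.688, -0.688]
ft_force: [-0.3, -0.3, -0.1]
finger_gap: 0.0812
clock: 12.05
eef_pos: [0.4561, -0.3166, 0.1933]
tool_rot: [-0.164, 0.16, -0.686, 0.691]
ft_force: [0.5, -0.7, -0.1]
finger_gap: 0.0919
```

View pics/r6.png

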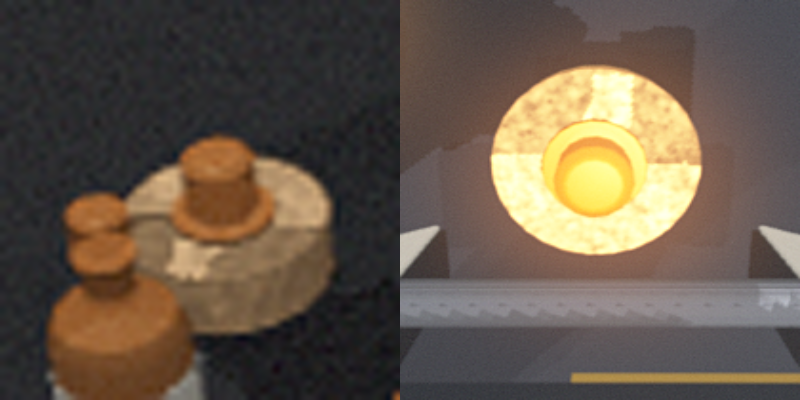

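The stopper sits upright and centred in the ring (wrist crop: flange concentric with the cork). Now to the scoop, turning the jaws across its handle.

```bash
python3 -m crank '[[[0,0,4,0,1.5,1,-1],[0,0,9,0,3.2,0,0],[0,0,10,0,3.8,0,0],[0,0,10,0,3.8,0,0],[0,0,10,0,3.8,0,0],[0,0,10,0,3.8,0,0],[0,0,10,0,3.8,0,0],[0,0,10,0,3.8,0,0],[0,0,10,0,3.8,0,0],[0,0,10,0,3.8,0,0],[0,0,9,0,3.5,0,0],[0,0,6,0,2,0,0],[0,0,3,0,1,0,0],[0,0,0,0,0,-2,0],[0,0,0,0,0,0,0]]]' 40;  python3 - <<'E'
from h import *
from scipy.spatial.transform import Rotation as R
w=cam("wrist");st=env.get_state();P=np.array(st["eef_pos"]);q=np.array(st["tool_rot"])
z=R.from_quat(q[[1,2,3,0]]).as_matrix()[:,2]; print(P,np.degrees(np.arctan2(z[1],z[0])),st["qpos"])
cv2.imwrite("pics/w5.png",w["pixels"][:,:,::-1]); print(proj(w,[[.454,.103,.032],[.4747,.084,.032],[.413,.1405,.032],P-[0,0,.1]]))
E
```

```text
clock: 14.02
eef_pos: [0.4513, 0.0992, 0.1759]
tool_rot: [-0.658, 0.66, -0.258, 0.256]
ft_force: [0.2, 0.2, 0.1]
finger_gap: 0.0458
[0.45194253 0.09960901 0.17676464] 47.40249272868602 [ 0.67416523  0.41144931 -1.13162534  2.0365318   0.45164755  0.97490358
  0.13731557]
[[328.48055076 190.91334148]
 [328.40171902 216.3028582 ]
 [328.55369826 136.9609525 ]
 [324.74920007 202.83766805]]
```

View pics/w5.png

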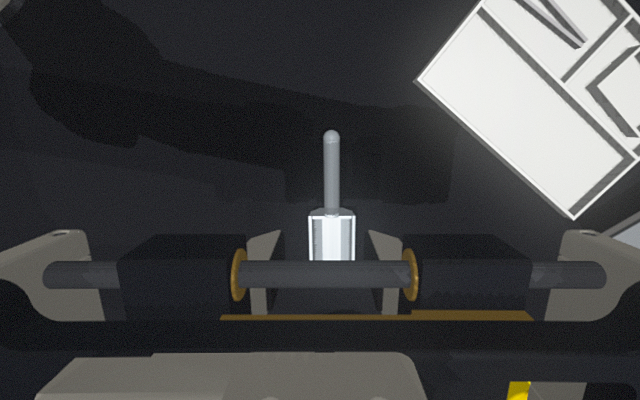

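```bash
python3 - <<'E'
from h import *
w=cam("wrist");P=np.array(env.get_state()["eef_pos"])
px=w["pixels"].astype(int).sum(2)
for r in (145,165,185,205,240):
    c=np.where(px[r,300:365]>230)[0]+300; print(r,c.min(),c.max())
j=onplane(w,(332.0,214.5),.032); e=onplane(w,(331.5,134),.035); v=j-e; print(j,e,np.linalg.norm(v[:2]),np.degrees(np.arctan2(v[1],v[0])))
u=v/np.linalg.norm(v); u[2]=0; g=j-.028*u; print(g,g-P)
E
```

```text
145 323 338
165 323 338
185 323 338
205 323 338
240 308 354
[0.47683198 0.08846591 0.032     ] [0.41355036 0.14504061 0.035     ] 0.08488380672970418 -41.79718115916721
[0.45597076 0.10711615 0.032     ] [ 0.00347279  0.00719638 -0.14543078]
```

```bash
python3 -m crank '[[[0,0,0,0.35,0.65,-2,0],[0,0,0,0,0,-5,0],[0,0,0,0,0,-4,0],[0,0,0,0,0,-3,0],[0,0,0,0,0,-1.5,0],[0,0,0,0,0,0,0],[0,0,0,0,0,0,0]]]' 40;  python3 - <<'E'
from h import *
w=cam("wrist"); cv2.imwrite("pics/w6.png",w["pixels"][:,:,::-1]);print(env.get_state()["eef_pos"])
E
```

```text
clock: 15.0
eef_pos: [0.4575, 0.1076, 0.0243]
tool_rot: [0.659, -0.659, 0.256, -0.257]
ft_force: [0.7, -0.2, 0.6]
finger_gap: 0.0462
[0.45762602 0.10757307 0.02438808]
```

View pics/w6.png

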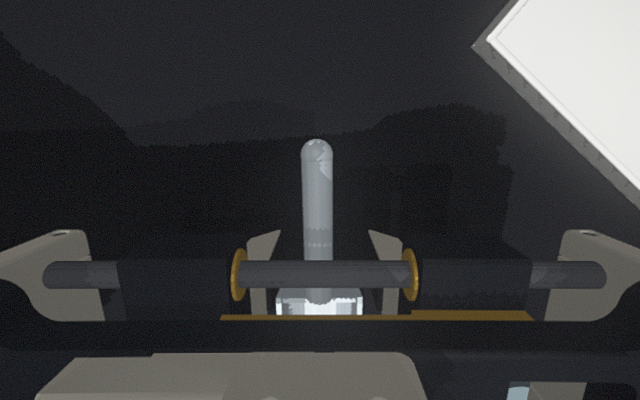

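```bash
python3 -m crank '[[[0,0,0,-0.25,-0.27,0,0],[0,0,0,0,0,-0.8,0],[0,0,0,0,0,0,0],[0,0,0,0,0,0,0.6],[0,0,0,0,0,0,1],[0,0,0,0,0,0,1],[0,0,0,0,0,0,1],[0,0,0,0,0,0,1]]]' 45
```

```text
clock: 16.05
eef_pos: [0.4541, 0.1048, 0.0153]
tool_rot: [0.659, -0.659, 0.256, -0.256]
ft_force: [-0.4, 0.3, -0.3]
finger_gap: 0.015
```

```bash
python3 -m crank '[[[0,0,0,0,0,0.5,1],[0,0,0,0,0,1.5,1],[0,0,0,0,0,3,1],[0,0,0,0,0,3,1],[0,0,0,0,0,0,1]]]' 45; python3 - <<'E'
from h import *
s=cam("scene");w=cam("wrist");P=np.array(env.get_state()["eef_pos"]);u,v=proj(s,P)[0].astype(int);print(P)
a=cv2.resize(s["pixels"][v-40:v+60,u-60:u+40,::-1],(400,400),interpolation=cv2.INTER_CUBIC)
cv2.imwrite("pics/r7.png",np.hstack([a,cv2.resize(w["pixels"][100:350,200:450,::-1],(400,400))]))
E
```

```text
clock: 16.68
eef_pos: [0.4558, 0.1051, 0.0977]
tool_rot: [0.66, -0.658, 0.255, -0.258]
ft_force: [1.1, 0.1, -2.1]
finger_gap: 0.0148
[0.45411584 0.10417674 0.09550649]
```

View pics/r7.png

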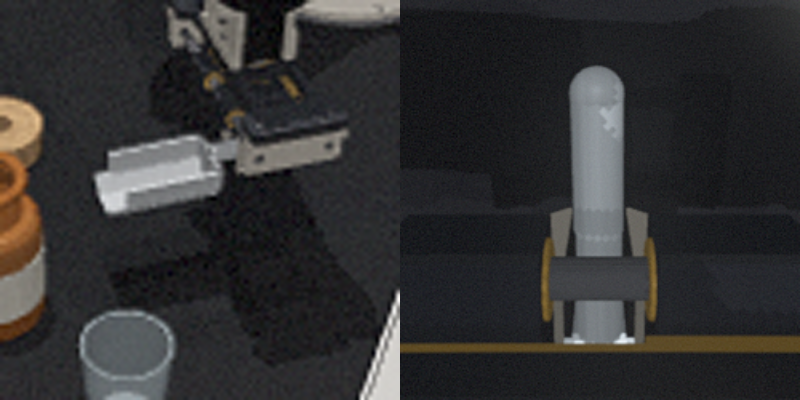

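The scoop is gripped level at a gap of 15 mm. I'll raise it over the beaker, turn +51.7° and move above the long compartment.

```bash
python3 -m crank '[[[0,0,0,0,0,2,1],[0,0,0,0,0,2,1],[0,0,3,0.4,1.2,0,1],[0,0,7,0.8,2.6,0,1],[0,0,8,0.9,3,0,1],[0,0,8,0.9,3,0,1],[0,0,8,0.9,3,0,1],[0,0,8,0.9,3,0,1],[0,0,6,0.7,2.2,0,1],[0,0,3.7,0.4,1.25,0,1],[0,0,0,0,0,-2,1],[0,0,0,0,0,-2,1],[0,0,0,0,0,0,1],[0,0,0,0,0,0,1]]]' 45; python3 - <<'E'
from h import *
from scipy.spatial.transform import Rotation as R
s=cam("scene");t=cam("top");w=cam("wrist");st=env.get_state();P=np.array(st["eef_pos"]);q=np.array(st["tool_rot"])
z=R.from_quat(q[[1,2,3,0]]).as_matrix()[:,2]; print(P,np.degrees(np.arctan2(z[1],z[0])))
a=cv2.resize(s["pixels"][170:300,350:480,::-1],(400,400),interpolation=cv2.INTER_CUBIC)
b=cv2.resize(t["pixels"][165:285,160:280,::-1],(400,400),interpolation=cv2.INTER_CUBIC)
cv2.imwrite("pics/r8.png",np.hstack([a,b])); cv2.imwrite("pics/w8.png",w["pixels"][:,:,::-1])
E
```

```text
clock: 18.52
eef_pos: [0.5129, 0.2967, 0.0949]
tool_rot: [-0.705, 0.705, 0.056, -0.057]
ft_force: [0.5, 0.7, -1.5]
finger_gap: 0.015
[0.51356718 0.29723851 0.09598416] 99.18548502474194
```

View pics/r8.png

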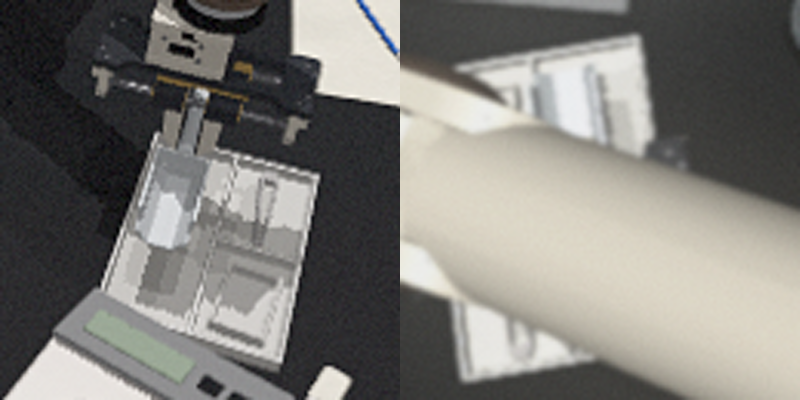

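View pics/w8.png

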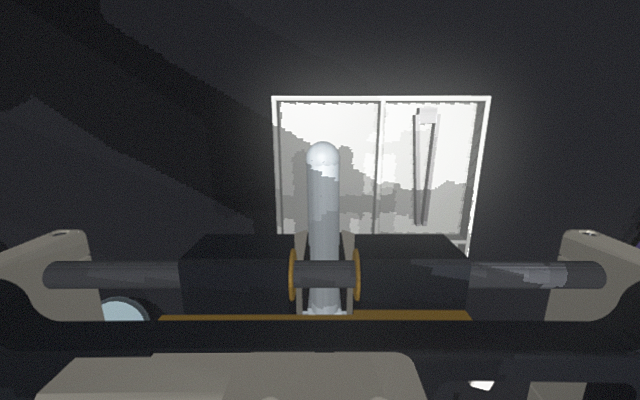

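The scoop points along the tray, with the compartment centre about 3–4 mm to the right of it in the wrist view. I'll nudge and lower.

```bash
python3 -m crank '[[[0,0,0,0,0.3,-1,1],[0,0,0,0,0,-2.5,1],[0,0,0,0,0,-2.3,1],[0,0,0,0,0,-1,1],[0,0,0,0,0,-0.5,1],[0,0,0,0,0,0,1],[0,0,0,0,0,0,1]]]' 45; python3 -m crank '[[[0,0,0,0,0,-0.2,1],[0,0,0,0,0,0,1]]]' 45;python3 -m crank '[[[0,0,0,0,0,-0.1,1],[0,0,0,0,0,0,1]]]' 45
```

```text
clock: 19.55
eef_pos: [0.5135, 0.3006, 0.0229]
tool_rot: [0.705, -0.705, -0.057, 0.056]
ft_force: [-0.5, 0.8, -0.9]
finger_gap: 0.0148
clock: 19.8
eef_pos: [0.5132, 0.3001, 0.0204]
tool_rot: [-0.705, 0.705, 0.057, -0.057]
ft_force: [0.9, -0.1, -1.2]
finger_gap: 0.0147
clock: 20.05
eef_pos: [0.513, 0.3002, 0.0192]
tool_rot: [-0.705, 0.705, 0.057, -0.057]
ft_force: [-1.0, -0.6, -0.3]
finger_gap: 0.0144
```

```bash
python3 -m crank '[[[0,0,0,0,0,-0.1,1],[0,0,0,0,0,0,1]]]' 45; python3 -m crank '[[[0,0,0,0,0,-0.05,1],[0,0,0,0,0,0,1],[0,0,0,0,0,0,0.4],[0,0,0,0,0,0,0.3],[0,0,0,0,0,0,0.3],[0,0,0,0,0,0,0.3]]]' 45; python3 -m crank '[[[0,0,0,0,0,1,0.3],[0,0,0,0,0,2,0.3],[0,0,0,0,0,4,0.3],[0,0,0,0,0,6,0],[0,0,0,0,0,6,0],[0,0,0,0,0,4,-0.5],[0,0,0,-2,-5,0,-1],[0,0,0,-2,-5,0,-1],[0,0,0,-2,-5,0,-1],[0,0,0,-2,-5,0,-1],[0,0,0,-2,-5,0,-1],[0,0,0,0,0,0,-1]]]' 45; python3 - <<'E'
from h import *
s=cam("scene");t=cam("top");w=cam("wrist")
cv2.imwrite("pics/top9.png",t["pixels"][:,:,::-1]);cv2.imwrite("pics/scene9.png",s["pixels"][:,:,::-1])
E
```

```text
clock: 20.3
eef_pos: [0.513, 0.3003, 0.0183]
tool_rot: [0.705, -0.705, -0.057, 0.057]
ft_force: [-0.3, 0.0, -0.2]
finger_gap: 0.0144
clock: 21.05
eef_pos: [0.5131, 0.3001, 0.0176]
tool_rot: [0.705, -0.705, -0.057, 0.057]
ft_force: [-1.2, -0.5, 0.7]
finger_gap: 0.0319
clock: 22.55
eef_pos: [0.412, 0.0429, 0.2477]
tool_rot: [-0.702, 0.708, 0.052, -0.053]
ft_force: [0.7, -0.2, -0.2]
finger_gap: 0.0918
```

View pics/top9.png

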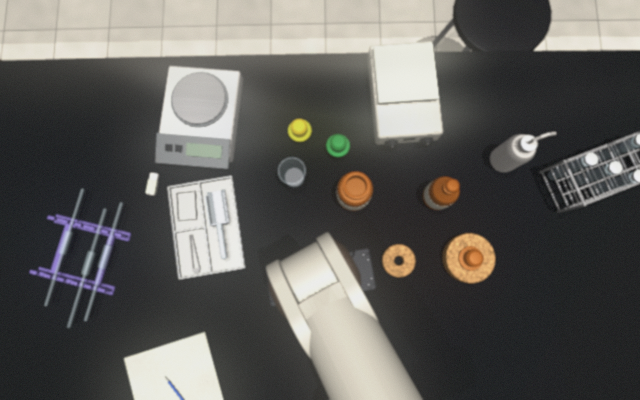

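View pics/scene9.png

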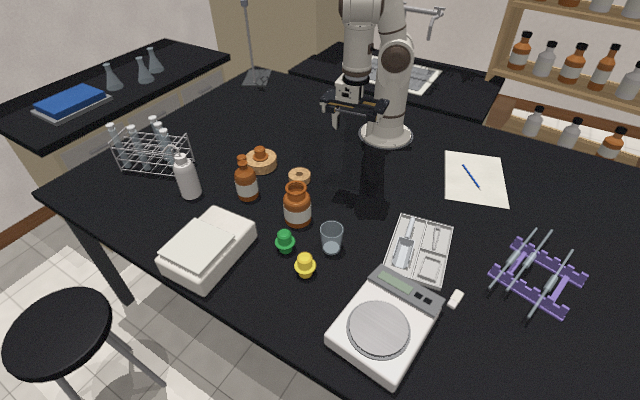

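```bash
python3 - <<'E'
import cv2,numpy as np
t=cv2.imread("pics/top9.png"); s=cv2.imread("pics/scene9.png")
R=lambda a:cv2.resize(a,(390,290),interpolation=cv2.INTER_CUBIC)
f=np.vstack([np.hstack([R(t[180:280,165:299][:, :134]),R(t[230:290,430:510])]),np.hstack([R(s[205:295,370:490]),R(s[135:190,225:300])])])
cv2.imwrite("pics/fin.png",f)
E
```

```text
(no output)
```

View pics/fin.png

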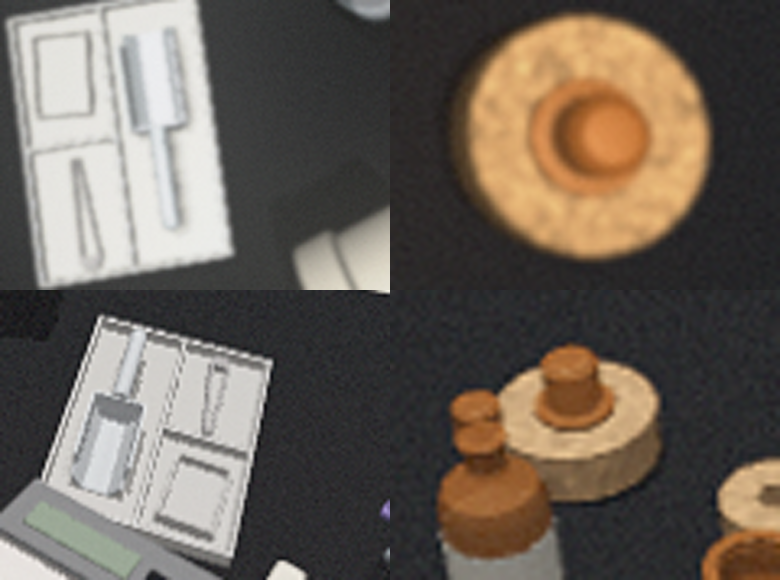

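```bash
python3 - <<'E'
from h import *
t=cam("top")
e=onplane(t,(223.8,258.0),.037);m=onplane(t,(217,191.4),.034);v=m-e
slot=np.array([.542,.3017]);a=np.radians(9.15);d=((e+m)/2)[:2]-slot
print(e,m,np.linalg.norm(v),np.degrees(np.arctan2(v[1],v[0])),"off along/across",d@[np.cos(a),np.sin(a)],d@[-np.sin(a),np.cos(a)])
S=t["pixels"][230:290,430:510]; H=cv2.cvtColor(S,cv2.COLOR_RGB2HSV)
f=onplane(t,(430+(529+651)/2/4.875-430+430-430 if 0 else 430+(585-390)/4.875,230+136/4.833),.045); print("flange",f)
r=onplane(t,(430+(590-390)/4.875,230+136/4.833),.04); print("ring",r)
E
```

```text
[0.45583099 0.28893805 0.037     ] [0.62386328 0.31048739 0.034     ] 0.16943501086830434 7.308018796884031 off along/across -0.0024414884910934124 -0.0016196450594925672
flange [ 0.44844944 -0.31651111  0.045     ]
ring [ 0.44850492 -0.32052573  0.04      ]
```

```bash
python3 -c "
from plant import env
print(env.get_state()['clock'],env.hand_in())"
```

```text
the job is handed in; nothing more can be done
22.75 None
```

I moved the stopper from the jar into the large cork ring, laid the scoop in the tray's long compartment, and handed the job in at 22.75 s of the 61 s allowed. The hand-in gives no verdict.

- **Stopper:** It was lowered until the wrist felt about 11 N, relaxed 1 mm and released. The wrist, top and scene views afterwards show it upright and flat, and the plug's fit limits it to about 2.5 mm off centre. It sat about 5 mm off-centre in the pads, which I corrected before inserting it. The last top-view pixel check put flange and ring about 4 mm apart. I discounted that because the knob hides the flange's far edge; re-estimated from its visible edge, they agree to about 1 mm.
- **Scoop:** It lies along the compartment with the bowl away from the robot. The top view puts it about 3 mm from the slot centre and about 2° off the tray's axis, and the scene view shows it lying flat. The pixel length came out at 169 mm instead of 180 mm, because of soft edges.
- **Everything else:** By eye, the jar stands open and upright where it was, and the bottle, small ring, beaker, forceps, weighing boat and look-alikes appear unmoved. The gripper ended clear of everything.

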